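Clear the lidding machine's tray and show its marker in the mirror

TASK

Move the two finished paint tubs (red lid and yellow lid) from the machine's catch tray into the blue tote and leave them standing upright on its floor, beside the green one. Then show the camera that the tray is empty: take the yellow grip on top of the sprung mirror and turn it clockwise until the camera sees the orange marker behind the tray reflected in it, so that the red needle points at the marker, and finish while still holding the mirror still at that angle, because it springs back when let go. Leave the green tub, the black bottle, the brush and the stirring stick where they are.

Things in the scene. Friction and masses are not known exactly. Their poses are not given: they have to be found in the camera images.
- machine: white lidding machine with a metal catch tray, fixed. Origin: middle of the tray at table height; -x points away from the housing, y runs along the tray. Tray 156 (x) by 290 mm (y), floor 6 mm above the table, lips 16 mm high; rear wall 100 mm high, face at x = 78 mm; housing 260 mm high, 330 mm wide, from x = 92 mm. The tubs start near x = -12, y = +65 and -65 mm
- marker: orange board 60 mm wide (along its y), 70 mm tall, with a black spot in its middle, at the back of the tray behind the tubs, leaning back 0.6 rad and facing the machine's -x; its place along the tray (y) varies. Origin: on the tray floor under the board's middle
- tub_red: finished round tub, white with a red lid, straight sides 50 mm across, 75 mm tall, about 0.13 kg. Origin: centre of its underside, z up
- tub_yellow: finished round tub, white with a yellow lid, 50 mm across, 75 mm tall, about 0.13 kg. Origin: centre of its underside, z up
- tote: open blue tote, fixed, 290 mm (x) by 180 mm (y), 50 mm high, walls 5 mm, inner floor 5 mm above the table. Origin: centre of its underside. The green tub stands near x = +105 mm; the rest is free
- stand: fixed inspection stand: dark base plate 85 mm wide reaching from x = -60 to x = +210 mm, 10 mm thick. Origin: at table height on the mirror's upright turning axis. A black camera, top 85 mm above the table, stands over x = 131 to 203 mm and looks along -x at the mirror's axis, 60 mm above the table
- mirror: upright mirror 98 mm wide (y), 70 mm tall, top 93 mm above the table, turning on the stand. Origin: on its upright axis, 22 mm above the table; x is the normal of its reflecting face, which contains the axis. At rest x lies along the stand's x, at the camera. It turns clockwise seen from above, up to 1.35 rad, against a light spring (0.06 N m per rad) that turns it back when let go
- mirror_grip (a point): middle of the yellow grip bar on top of the mirror, on the turning axis, 122 mm above the table; axes as the mirror's. The bar is 12 mm thick (x), 50 mm long (y), from 104 to 140 mm above the table, on a neck 14 mm thick; it is fixed to the mirror and turns with it
- needle: red needle 105 mm long under the mirror, 20 mm above the table, origin on the mirror's axis. It is geared to turn twice as far as the mirror, so its x axis always points where the camera looks by way of the mirror (at rest, back at the camera)
- tub_green: finished tub with a green lid already standing in the tote, same size as the other tubs; leave it. Origin: centre of underside
- bottle_black: black paint bottle 66 mm across, 200 mm tall, standing; leave it. Origin: centre of underside
- stick: wooden stirring stick 200 x 20 x 5 mm lying along its x; leave it. Origin: centre of underside
- brush: paint brush about 190 mm long lying along its x; leave it. Origin near its middle, on the table
There are look-alikes about, which are no part of the job. Leave any purple look-alike of the tub_red alone.

How it is judged:
By the outcome, as a careful person would: the job done as asked, in the order asked, and still so for the second after the job is handed in, while the arm keeps its last pose, push and grip.
It also fails if it takes over 70 s, if anything falls off the work surface, if the arm or the gripper's body presses on something with over 40 N, if the wrist force passes 120 N, or if a joint passes its speed limit or range.

ROBOT

A 7-joint arm with a two-finger parallel gripper is mounted at the origin on the work surface. World frame = base frame: x ahead of the robot, y to its left, z up, the work surface at z = 0. Lengths are in m, angles in rad, forces in N, time in s.
With the tool pointing down it reaches from about 0.425 to 0.875 m from the base axis. Payload 4.7 kg.
Tool frame: the origin (TCP) lies midway between the tips of the shut fingers; the grasp point (between the pads) lies 19 mm behind it; x points along the fingers, y is the direction in which the jaws open and shut, and the axes are right-handed (so a half turn about x gives the same grasp; the last joint's range is limited). The gripper opens to 87 mm and grips with 3 to 60 N. Pads are 19 mm wide; open, the fingers measure 117 mm over their backs; the gripper's body (75 mm by 190 mm) begins 51 mm behind the grasp point.
Start: joints at [1.185, 0.321, -0.07, 1.45, 0.023, 1.371, -0.057], TCP at [0.253, -0.599, 0.223] pointing down, gripper open.
Joint ranges: [-2.86, 2.86], [-0.3, 2.09], [-1.38, 1.24], [0.06, 2.45], [-1.56, 4.7], [0.09, 2.05], [-2.69, 2.69]. Speed limits (rad/s): [2.57, 2.57, 3.14, 3.14, 3.14, 3.14, 3.14].

INTERFACE

Orientations are given as a rotation vector (axis times angle).
In Python, from bench import ctrl gives the robot as it stands. The module is installed in compiled form; this text tells all that it offers.
- The arm moves only by the tool servo_tool, never from a script. Its arguments are lists of equal length, an entry for each row: "dp": the shift along the tool's x, y, z in units of 25 mm (1.0 is 25 mm), a list of three; "yaw": the turn about the tool's x in units of 6 degrees (1.0 is 6 degrees). A call has exactly 5 rows; each row shifts and turns the commanded pose from where the row before left it, along the tool's axes as they then stand; what a row does not reach is not made up. A row lasts 1/10 s, in which the tool goes at most 50 mm and 8.59 degrees, less where a joint would pass 70% of its speed; a pose out of reach is approached as far as the arm can. A call is refused whole if a number of a shift passes 1 or a number of a turn 1, either way. A call with a gripper value outside its range is refused whole. "fingers" is the opening, from 0 (shut) to 1 (fully open), set as the call begins (left out, the last holds). The fingers move at their own pace and stop on an object; "grip_force" is the grip in N (left out, the last holds). Time passes only in rows, so rows that do not move let the fingers close, or fill a call up. It gives the time, the measured TCP pose, the force and the opening at its end, in the units of the state.
- ctrl.get_state(): the state, without advancing time (a new reading comes with each control period).
- ctrl.get_image(name): name is "scene" or "top" or "wrist"; returns (picture, depth): 480x640x3 uint8, red, green, blue; 480x640 float32, m along the optical axis (not along the pixel's ray), 0 where there is no reading.
- ctrl.camera_info(name): a dict with "fx", "fy", "cx", "cy" (pixels), "distortion" ([k1, k2, p1, p2, k3] as OpenCV has them; the pictures are not rectified), "extrinsics" (4x4, takes a point from world to camera coordinates); the wrist camera has in their place "hand_eye" (4x4, takes a point from camera to tool coordinates, whose origin is the TCP and whose axes are the tool frame's). Camera axes: x right, y down, z forward; pixel columns grow to the right and rows downward; lengths in m; the calibration is good to about 2 mm. A picture is of the moment at which its call begins: read the wrist's pose just before it. camera_info takes no time and is no camera call.
- ctrl.close_job(): hands the job in, once; it reports no verdict.
Trained networks look in the newest picture that a camera, given by its name, has taken for a name from the list of things; names that differ only in an ending like _2 or _b are one class to them, and where a whole thing is asked for, a point or a joint stands for the part that bears it (a point fixed in the world has none). Each returns a list of dicts, best first, with "score" (0 to 1); they miss things now and then, are a little off and sometimes report something else, mostly with a low value. They report only what shows in the picture. A call takes as long as a camera call. They do not tell look-alikes from the thing itself.
- ctrl.search_frame(camera, label): "extent" ([left, top, right, bottom] in pixels, round what is visible of it).
- ctrl.cut_out(camera, label): "region" (480x640 bool, what is visible of it) and "extent" ([left, top, right, bottom] in pixels, round what is visible of it).
The state is a dict: "time": time; "joint_positions": joint angles; "qd": joint speeds; "joint_torque": joint torques, N m; "position": TCP position; "tool_rot": TCP orientation; "ft_force": force on the tool from outside, world axes, zero at the start; "torque": the same for the moment, N m; "grip_width": opening from 0.0 (shut) to 1.0 (fully open).
Only numpy, scipy, OpenCV 4.12 (cv2) and the standard library are available. Lean on these libraries where they do the work, as an engineer would, in place of code of your own. Each camera call takes 0.05 s, during which the arm holds its last target.

## Working session

There is one attempt and no reset: what is moved stays moved. The work goes in short steps, Python scripts to look and compute and a tool call to move; the robot and the scene stay as the last step left them, time stands still between calls to the robot, and variables do not carry over. Pictures are saved under pics/ and viewed, and the job is handed in when it is done.

Besides the shell and the picture viewer there is one more tool, called after "Call:" in YAML: its name, and indented under it one key for each argument. servo_tool: Moves the arm, as the interface text tells. Its arguments: {"type":"object","properties":{"dp":{"type":"array","items":{"type":"array","items":{"type":"number"}}},"yaw":{"type":"array","items":{"type":"number"}},"fingers":{"type":"number"},"grip_force":{"type":"number"}},"required":["dp","yaw"]}

```bash
mkdir -p pics; python3 - <<'E'
from bench import ctrl
import cv2,numpy as np
for n in ["scene","top","wrist"]:
    s=ctrl.get_state()
    im,d=ctrl.get_image(n); cv2.imwrite(f"pics/{n}0.png",im[:,:,::-1]); np.savez(f"{n}0.npz",im=im,d=d)
    ci=ctrl.camera_info(n); print(n,{k:np.round(v,4).tolist() for k,v in ci.items()})
s=ctrl.get_state();print({k:np.round(v,4).tolist() for k,v in s.items()})
E
```

```text
scene {'fx': 596.1685, 'fy': 596.1685, 'cx': 322.0123, 'cy': 244.5557, 'distortion': [-0.0386, 0.0, 0.0, 0.0, 0.0], 'extrinsics': [[0.8838, 0.4678, -0.0041, -0.4758], [0.3013, -0.5758, -0.76, -0.1425], [-0.3579, 0.6705, -0.6499, 1.6643], [0.0, 0.0, 0.0, 1.0]]}
top {'fx': 491.5265, 'fy': 491.5265, 'cx': 318.6418, 'cy': 244.5848, 'distortion': [-0.0434, 0.0, 0.0, 0.0, 0.0], 'extrinsics': [[-0.0134, -0.9994, -0.0333, -0.035], [-0.9931, 0.0172, -0.1157, 0.5914], [0.1162, 0.0315, -0.9927, 0.9849], [0.0, 0.0, 0.0, 1.0]]}
wrist {'fx': 398.5579, 'fy': 398.5579, 'cx': 314.1216, 'cy': 240.4008, 'distortion': [-0.0413, 0.0, 0.0, 0.0, 0.0], 'hand_eye': [[0.0012, -0.2704, 0.9628, -0.1632], [1.0, 0.0001, -0.0012, 0.0004], [0.0002, 0.9628, 0.2704, -0.0743], [0.0, 0.0, 0.0, 1.0]]}
{'time': 0.15, 'joint_positions': [1.1851, 0.3216, -0.0701, 1.4514, 0.0226, 1.3708, -0.0569], 'qd': [0.0001, -0.0015, -0.0013, -0.0033, -0.0008, 0.0012, -0.0003], 'joint_torque': [-0.0009, -49.1796, -0.4051, -31.2881, -0.0639, 0.0405, 0.0001], 'position': [0.2528, -0.5984, 0.2218], 'tool_rot': [2.002, 0.407, -2.0027], 'ft_force': [0.4383, 0.4082, 0.487], 'torque': [0.0339, -0.0185, 0.0414], 'grip_width': 0.9972}
```

View pics/scene0.png

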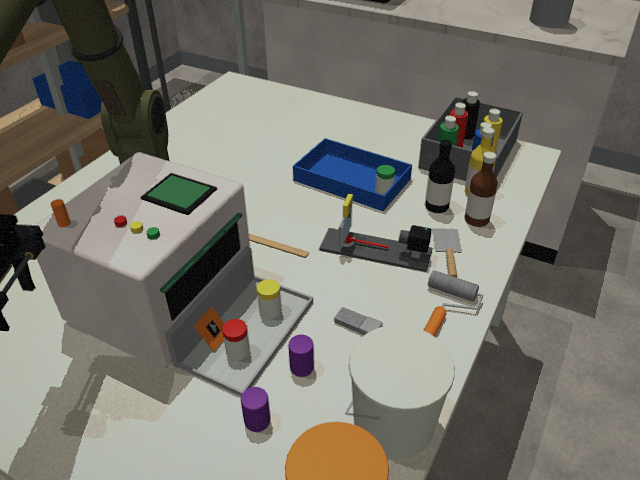

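View pics/top0.png

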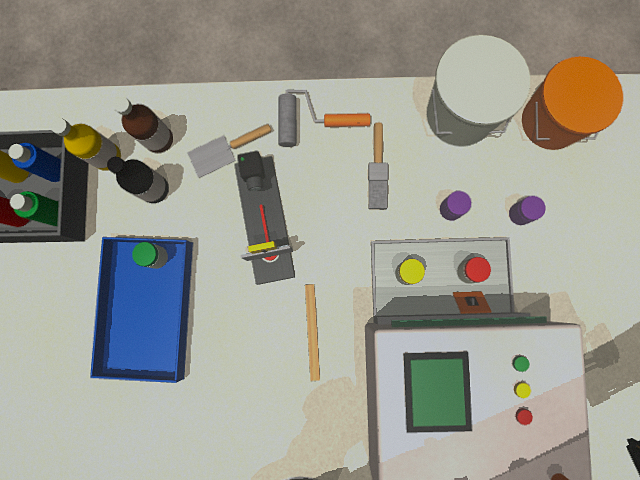

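View pics/wrist0.png

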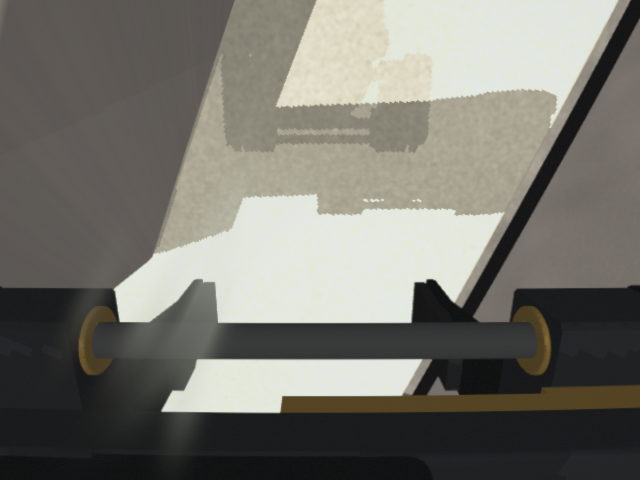

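```bash
cat > h.py <<'E'
import numpy as np,cv2
from scipy.spatial.transform import Rotation as R
from bench import ctrl
def ext(n):
    ci=ctrl.camera_info(n); K=np.array([[ci['fx'],0,ci['cx']],[0,ci['fy'],ci['cy']],[0,0,1.]]); D=np.array(ci['distortion'])
    if n=='wrist':
        s=ctrl.get_state(); T=np.eye(4);T[:3,:3]=R.from_rotvec(s['tool_rot']).as_matrix();T[:3,3]=s['position']
        return K,D,T@np.array(ci['hand_eye'])
    return K,D,np.linalg.inv(np.array(ci['extrinsics']))
def ray(n,uv,E=None):
    K,D,T=E or ext(n)
    p=cv2.undistortPoints(np.array(uv,float).reshape(-1,1,2),K,D)[:,0]
    return np.c_[p,np.ones(len(p))]@T[:3,:3].T, T[:3,3]
def atz(n,uv,z,E=None):
    r,o=ray(n,uv,E); return o+r*((z-o[2])/r[:,2])[:,None]
def atd(n,uv,d,E=None):
    r,o=ray(n,uv,E); return o+r*np.array(d,float).reshape(-1,1)
def proj(n,P,E=None):
    K,D,T=E or ext(n); W=np.linalg.inv(T)
    return cv2.projectPoints(np.array(P,float).reshape(-1,3),cv2.Rodrigues(W[:3,:3])[0],W[:3,3],K,D)[0][:,0]
def cloud(n,d,E=None):
    v,u=np.mgrid[0:480,0:640]; uv=np.c_[u.ravel(),v.ravel()]
    return atd(n,uv,d.ravel(),E).reshape(480,640,3)
E
python3 - <<'E'
from h import *
s=ctrl.get_state(); print(R.from_rotvec(s['tool_rot']).as_matrix().round(3))
for n in ["top","scene"]:
    d=np.load(n+"0.npz")['d'];C=cloud(n,d)
    for l in ["tub_red","tub_yellow","tub_green","tote","marker","mirror","mirror_grip","needle","stand","stick","machine"]:
        try:
            for o in ctrl.cut_out(n,l)[:3]:
                m=o['region']&(d>0); P=C[m]
                print(n,l,round(o['score'],2),np.round(o['extent']).tolist(),'med',np.median(P,0).round(3),'lo',np.percentile(P,2,0).round(3),'hi',np.percentile(P,98,0).round(3))
        except Exception as e: print(l,e)
print(ctrl.get_state()['time'])
E
```

```text
[[-0.001  0.389 -0.921]
 [ 0.001 -0.921 -0.389]
 [-1.    -0.001  0.   ]]
top tub_red 0.9 [458.0, 259.0, 490.0, 282.0] med [ 0.53  -0.349  0.08 ] lo [ 0.509 -0.377  0.021] hi [ 0.554 -0.333  0.084]
top tub_red 0.67 [508.0, 194.0, 548.0, 224.0] med [ 0.651 -0.464  0.073] lo [ 0.63  -0.495  0.007] hi [ 0.674 -0.45   0.078]
top tub_red 0.56 [441.0, 190.0, 471.0, 223.0] med [ 0.662 -0.321  0.074] lo [ 0.642 -0.349 -0.001] hi [ 0.689 -0.303  0.078]
top tub_yellow 0.61 [395.0, 260.0, 423.0, 286.0] med [ 0.529 -0.223  0.081] lo [ 0.507 -0.249  0.021] hi [ 0.552 -0.203  0.084]
top tub_green 0.87 [133.0, 241.0, 167.0, 270.0] med [0.572 0.296 0.079] lo [0.55  0.282 0.008] hi [0.595 0.329 0.084]
top tote 0.61 [92.0, 236.0, 193.0, 384.0] med [0.453 0.338 0.007] lo [0.322 0.233 0.001] hi [0.606 0.418 0.052]
top marker 0.81 [453.0, 291.0, 495.0, 312.0] med [ 0.466 -0.349  0.044] lo [ 0.445 -0.38   0.008] hi [ 0.489 -0.323  0.069]
top mirror 0.97 [237.0, 244.0, 295.0, 258.0] med [0.574 0.059 0.094] lo [0.562 0.013 0.002] hi [0.587 0.107 0.143]
top mirror 0.48 [304.0, 286.0, 321.0, 384.0] med [ 0.412
[... 1810 characters left out ...]
6.0, 352.0, 250.0] med [0.581 0.04  0.083] lo [0.57  0.007 0.021] hi [0.587 0.098 0.14 ]
scene tote 0.45 [36.0, 151.0, 314.0, 398.0] med [ 0.4   -0.374  0.202] lo [ 0.159 -0.472  0.003] hi [ 0.59  -0.158  0.268]
scene mirror 0.93 [335.0, 197.0, 352.0, 254.0] med [0.581 0.041 0.081] lo [0.55  0.007 0.007] hi [0.587 0.102 0.14 ]
scene stand 0.64 [321.0, 195.0, 432.0, 273.0] med [0.666 0.065 0.01 ] lo [0.529 0.01  0.002] hi [0.778 0.11  0.134]
scene stick 0.83 [246.0, 235.0, 308.0, 258.0] med [ 0.431 -0.031  0.004] lo [ 0.351 -0.042 -0.003] hi [ 0.508 -0.018  0.008]
scene machine 0.58 [37.0, 152.0, 312.0, 396.0] med [ 0.4   -0.373  0.202] lo [ 0.16  -0.472  0.003] hi [ 0.59  -0.158  0.268]
1.25
```

```bash
python3 - <<'E'
import cv2
im=cv2.imread("pics/top0.png")
a=cv2.resize(im[220:330,360:520],None,fx=5,fy=5,interpolation=cv2.INTER_CUBIC);cv2.imwrite("pics/crop_tray.png",a)
a=cv2.resize(im[140:295,220:310],None,fx=3.8,fy=3.8,interpolation=cv2.INTER_CUBIC);cv2.imwrite("pics/crop_stand.png",a)
E
```

```text
(no output)
```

View pics/crop_tray.png

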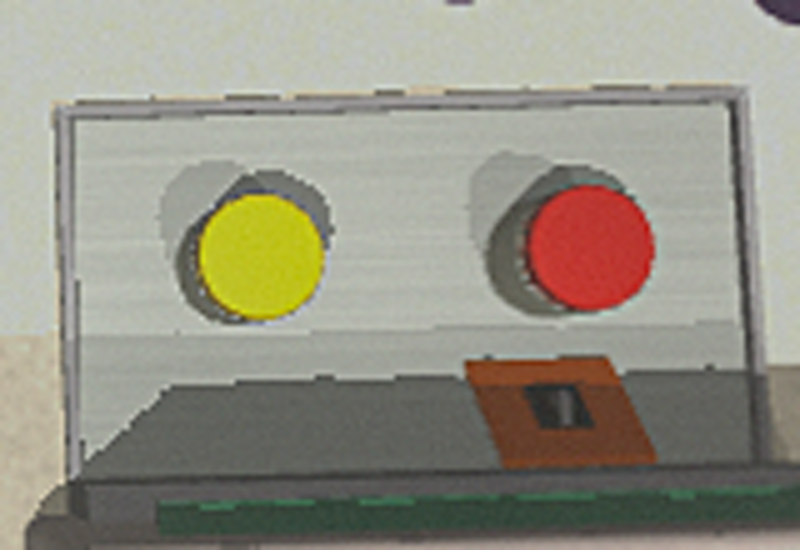

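View pics/crop_stand.png

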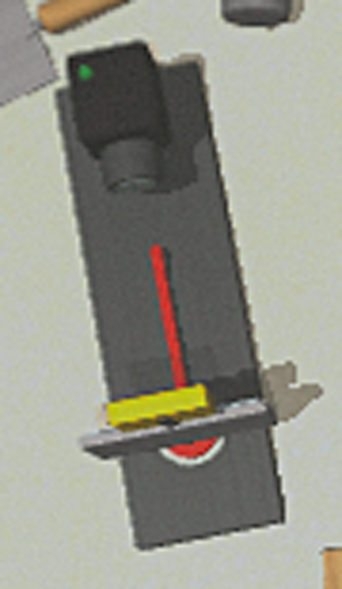

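```bash
python3 - <<'E'
from h import *
Z=np.load("top0.npz");im,d=Z['im'].astype(int),Z['d'];C=cloud("top",d)
Z2=np.load("scene0.npz");im2,d2=Z2['im'].astype(int),Z2['d'];C2=cloud("scene",d2)
def rect(m,n):
    P=C[m];r=cv2.minAreaRect((P[:,:2]*1000).astype(np.float32));print(n,m.sum(),np.round(r[0],1),np.round(r[1],1),round(r[2],1),'z',P[:,2].mean().round(4));return r
def box(b):
    m=np.zeros((480,640),bool);m[b[1]:b[3],b[0]:b[2]]=1;return m&(d>0)
z=C[:,:,2]
for n,b in dict(red=[455,250,495,290],yel=[392,250,430,290],green=[128,235,170,275]).items():
    m=box(b)&(z>.072); P=C[m];c,r=cv2.minEnclosingCircle((P[:,:2]*1000).astype(np.float32));print(n,np.round(c,1),round(r,1),P[:,2].mean().round(4))
r_,g,b_=[im[:,:,i] for i in range(3)]
m=box([230,230,300,265])&(r_>150)&(g>130)&(b_<90)&(z>.13); rect(m,"grip")
m=box([230,190,300,270])&(r_>130)&(g<80)&(b_<80)
P=C[m&(C[:,:,0]>.59)];print("needle");q=np.polyfit(P[:,0],P[:,1],1);print(q, 'ang',np.arctan(q[0]), P[:,0].min(),P[:,0].max())
# plate
m=box([225,140,305,290])&(z>.004)&(z<.017)&(im.sum(2)<300); k=cv2.morphologyEx(m.astype(np.uint8),cv2.MORPH_OPEN,np.ones((3,3)))>0; rect(k,"plate")
m=box([235,145,270,185])&(z>.075)&(z<.095);rect(m,"cam")
m=box([225,235,300,265])&(z>.085)&(z<.1);rect(m,"mirtop")
m=box([445,285,500,318])&(r_>80)&(r_-b_>40)&(r_-g>30); rect(m,"marker");P=C[m];P=P[P[:,2]<.08];print(P.mean(0),P.min(0),P.max(0))
mm=m.astype(np.uint8);cs,_=cv2.findContours(mm,cv2.RETR_EXTERNAL,cv2.CHAIN_APPROX_SIMPLE);cc=max(cs,key=cv2.contourArea)[:,0];
ap=cv2.approxPolyDP(cc,4,True)[:,0];print(ap.tolist());print(C[ap[:,1],ap[:,0]].round(3))
# dark spot
m=box([455,290,495,312])&(im.sum(2)<140)&(z>.02)&(z<.065);v,u=np.nonzero(m);print('spot',u.mean(),v.mean(),C[m].mean(0),np.median(C[m],0))
m=box([365,230,520,330])&(z<.03)&(z>.0135);
rect(box([85,225,200,390])&(z>.04)&(z<.06),"toterim")
# scene marker
r_,g,b_=[im2[:,:,i] for i in range(3)]
m=np.zeros((480,640),bool);m[300:355,185:240]=1;m&=(r_>80)&(r_-b_>40)&(r_-g>30)&(d2>0)&(C2[:,:,0]<.5);P=C2[m];print('scene marker',P.mean(0),P.min(0),P.max(0))
E
```

```text
red [ 531.9 -356. ] 25.1 0.0809
yel [ 530.5 -226.8] 25.0 0.081
green [572.8 305.8] 25.6 0.0802
grip 152 [577.3  60.4] [11.1 48.4] 9.9 z 0.1403
needle
[ 0.18562878 -0.04665103] ang 0.18353967026502943 0.6015125465025948 0.6806536048989558
plate 3428 [651.6  73.8] [269.8  84.3] 10.4 z 0.0105
cam 600 [743.7  91.2] [69.1 45.1] 10.9 z 0.0842
mirtop 164 [573.5  59.9] [ 8.8 98.1] 10.4 z 0.0927
marker 525 [ 468.6 -358.4] [42.4 73.2] 1.2 z 0.0422
[ 0.46754417 -0.35085334  0.04220607] [ 0.44682989 -0.39516545  0.00480369] [ 0.48912559 -0.32139129  0.07091105]
[[453, 292], [461, 313], [490, 312], [481, 292]]
[[ 0.489 -0.321  0.014]
 [ 0.447 -0.323  0.067]
 [ 0.448 -0.379  0.069]
 [ 0.488 -0.38   0.013]]
spot 471.24 300.56 [ 0.47088507 -0.35153131  0.0393325 ] [ 0.47007575 -0.3501245   0.03959778]
toterim 1735 [464.2 326.7] [183.5 291.4] 86.8 z 0.0485
scene marker [ 0.4673806  -0.35870825  0.04173322] [ 0.44416431 -0.38617307  0.00175766] [ 0.49064411 -0.28888774  0.06998974]
```

```bash
python3 - <<'E'
import cv2
im=cv2.imread("pics/scene0.png")
a=cv2.resize(im[280:370,170:260],None,fx=6,fy=6,interpolation=cv2.INTER_CUBIC);cv2.imwrite("pics/crop_mk.png",a)
E
```

```text
(no output)
```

View pics/crop_mk.png

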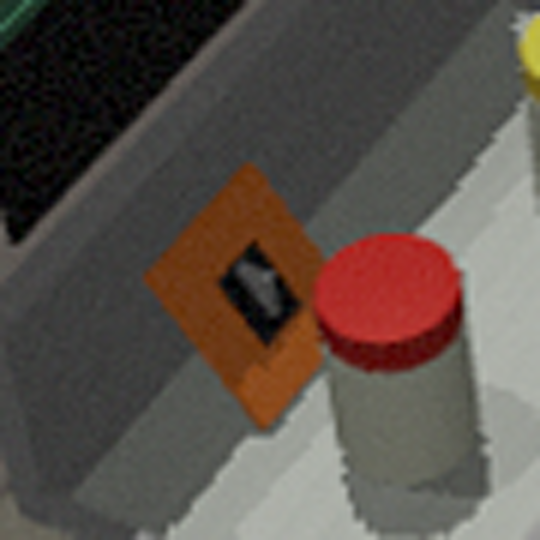

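```bash
python3 - <<'E'
from h import *
Z=np.load("top0.npz");im,d=Z['im'].astype(int),Z['d'];C=cloud("top",d)
hsv=cv2.cvtColor(Z['im'],cv2.COLOR_RGB2HSV).astype(int)
for n,b,z in [('red',[460,254,495,285],.081),('yel',[395,254,428,288],.081),('green',[130,238,162,270],.080)]:
    m=np.zeros((480,640),bool);m[b[1]:b[3],b[0]:b[2]]=1
    m&=(hsv[:,:,1]>150)&(hsv[:,:,2]>100)
    v,u=np.nonzero(m);print(n,m.sum(),u.mean(),v.mean(),u.min(),u.max(),v.min(),v.max(),atz('top',[[u.mean(),v.mean()]],z).round(4), C[m].mean(0))
for n,b in dict(bucket_o=[530,60,615,130],white=[440,40,520,130],box=[0,130,85,240],black=[105,155,170,200],panel=[400,350,470,430],purp=[440,190,550,225]).items():
    P=C[b[1]:b[3],b[0]:b[2]].reshape(-1,3);P=P[P[:,2]<1];h=P[P[:,2]>.03];print(n,'zmax',P[:,2].max(),h.min(0),h.max(0))
P=C[C[:,:,2]>.24];P=P[(P[:,0]<.6)];print(P.min(0),P.max(0))
E
```

```text
red 488 477.65368852459017 269.00204918032784 465 490 257 281 [[ 0.5319 -0.3555  0.081 ]] [ 0.53171841 -0.35439334  0.08484565]
yel 496 411.59879032258067 270.9415322580645 400 424 259 283 [[ 0.5303 -0.2266  0.081 ]] [ 0.53004168 -0.22598346  0.08508207]
green 705 141.7645390070922 253.9744680851064 130 161 238 269 [[0.5726 0.3102 0.08  ]] [0.57458106 0.31837286 0.05994248]
bucket_o zmax 0.15042256354491967 [ 0.7876778  -0.6229777   0.03088683] [ 0.92991363 -0.47920733  0.15042256]
white zmax 0.17933082499931752 [ 0.79196125 -0.43190649  0.04559864] [ 0.95852615 -0.27664554  0.17933082]
box zmax 0.2030661373935242 [0.6111713  0.40732662 0.03011851] [0.83251292 0.65943493 0.20306614]
black zmax 0.20406685959733328 [0.69106901 0.28254439 0.03001648] [0.79418992 0.41692346 0.20406686]
panel zmax 0.27176453503159304 [ 0.27475696 -0.28428997  0.25569231] [ 0.39609749 -0.17289304  0.27176454]
purp zmax 0.08138022753617158 [ 0.62901109 -0.4990874   0.03009007] [ 0.68977696 -0.30145089  0.08138023]
[ 0.19491825 -0.54585203  0.24001346] [ 0.47243237 -0.07619217  1.04503108]
```

Call:
servo_tool:
  dp:
    - [-1,0,0]
    - [-1,0,0]
    - [-1,0,0]
    - [-1,0,0]
    - [-1,0,0]
  yaw: [0.76,0.77,0.77,0.77,0.77]
  fingers: 1.0
  grip_force: 15

```text
time: 1.75
position: [0.253, -0.5986, 0.3487]
tool_rot: [-2.219, 0.006, 2.219]
ft_force: [-0.3, -0.9, -0.0]
grip_width: 1.0
```

Call:
servo_tool:
  dp:
    - [0,0,-1]
    - [0,0,-1]
    - [0,-0.5,-1]
    - [0,-1,-1]
    - [0,-1,-1]
  yaw: [0,0,0,0,0]

```text
time: 2.25
position: [0.3789, -0.536, 0.3471]
tool_rot: [-2.219, 0.003, 2.22]
ft_force: [0.1, 0.7, 0.0]
grip_width: 1.002
```

Call:
servo_tool:
  dp:
    - [0,-1,-1]
    - [0,-1,-1]
    - [0,-1,-1]
    - [0,-1,-1]
    - [0,-1,-1]
  yaw: [0,0,0,0,0]

```text
time: 2.75
position: [0.5043, -0.4108, 0.3477]
tool_rot: [-2.221, 0.003, 2.22]
ft_force: [0.6, -0.5, -0.7]
grip_width: 0.999
```

Call:
servo_tool:
  dp:
    - [0,-1,-1]
    - [0,-1,0]
    - [0,-0.2,0]
    - [0,0,0]
    - [0,0,0]
  yaw: [0,0,0,0,0]

```text
time: 3.25
position: [0.5277, -0.3587, 0.3477]
tool_rot: [-2.22, 0.007, 2.22]
ft_force: [-1.0, -0.4, -0.3]
grip_width: 1.0
```

Call:
servo_tool:
  dp:
    - [1,-0.1,-0.15]
    - [1,0,0]
    - [1,0,0]
    - [1,0,0]
    - [1,0,0]
  yaw: [0,0,0,0,0]

```text
time: 3.75
position: [0.5311, -0.3568, 0.2214]
tool_rot: [-2.219, 0.007, 2.219]
ft_force: [0.5, -0.4, 0.1]
grip_width: 1.001
```

```bash
python3 - <<'E'
from h import *
E=ext('wrist');im,d=ctrl.get_image('wrist');s=ctrl.get_state();print(s['position'])
cv2.imwrite('pics/w1.png',im[:,:,::-1]);C=cloud('wrist',d,E)
print(proj('wrist',[[.532,-.3555,.081],[.469,-.351,.04]],E))
h=cv2.cvtColor(im,cv2.COLOR_RGB2HSV).astype(int)
m=((h[:,:,0]<6)|(h[:,:,0]>172))&(h[:,:,1]>120)&(h[:,:,2]>90)
P=C[m&(d>0)];print(m.sum());c,r=cv2.minEnclosingCircle((P[P[:,2]>.07][:,:2]*1000).astype(np.float32));print(c,r,np.median(P,0))
E
```

```text
[ 0.52904307 -0.35549109  0.21636875]
[[312.44693085 225.67772727]
 [308.25453855 281.46591261]]
2982
(532.0767211914062, -358.5731506347656) 24.736164093017578 [ 0.53300501 -0.35897276  0.08199496]
```

View pics/w1.png

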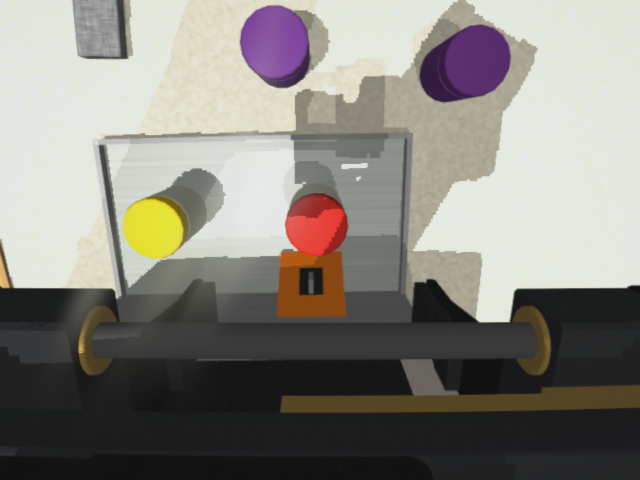

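Call:
servo_tool:
  dp:
    - [0.9,0,-0.05]
    - [0.9,0,0]
    - [0.9,0,0]
    - [0.9,0,0]
    - [0.9,0,0]
  yaw: [0,0,0,0,0]

```text
time: 4.3
position: [0.5329, -0.3566, 0.1098]
tool_rot: [-2.22, 0.007, 2.219]
ft_force: [-0.1, -0.2, -0.1]
grip_width: 0.997
```

Call:
servo_tool:
  dp:
    - [0.9,0,0]
    - [0.7,0,0]
    - [0.4,0,0]
    - [0.3,0,0]
    - [0,0,0]
  yaw: [0,0,0,0,0]

```text
time: 4.8
position: [0.533, -0.355, 0.0521]
tool_rot: [-2.219, 0.003, 2.221]
ft_force: [-0.0, -0.3, -0.8]
grip_width: 1.001
```

Call:
servo_tool:
  dp:
    - [0,0,0]
    - [0,0,0]
    - [0,0,0]
    - [0,0,0]
    - [0,0,0]
  yaw: [0,0,0,0,0]
  fingers: 0.3
  grip_force: 20

```text
time: 5.3
position: [0.5338, -0.3549, 0.053]
tool_rot: [-2.222, 0.004, 2.22]
ft_force: [0.1, -2.2, 2.3]
grip_width: 0.631
```

Call:
servo_tool:
  dp:
    - [0,0,0]
    - [0.2,0,0]
    - [0.2,0,0]
    - [0.1,0,0]
    - [0,0,0]
  yaw: [0,0,0,0,0]
  fingers: 0.8

```text
time: 5.8
position: [0.533, -0.354, 0.0391]
tool_rot: [-2.218, 0.001, 2.221]
ft_force: [-0.9, -0.1, 0.1]
grip_width: 0.795
```

Call:
servo_tool:
  dp:
    - [0,0,0]
    - [0,0,0]
    - [0,0,0]
    - [0,0,0]
    - [0,0,0]
  yaw: [0,0,0,0,0]
  fingers: 0.3
  grip_force: 20

```text
time: 6.3
position: [0.5337, -0.3551, 0.0405]
tool_rot: [-2.221, 0.004, 2.22]
ft_force: [0.2, -1.6, 1.1]
grip_width: 0.57
```

Call:
servo_tool:
  dp:
    - [0,0,0]
    - [0,0,0]
    - [-0.2,0,0]
    - [-0.4,0,0]
    - [-0.6,0,0]
  yaw: [0,0,0,0,0]

```text
time: 6.8
position: [0.5329, -0.3533, 0.0698]
tool_rot: [-2.217, -0.0, 2.222]
ft_force: [0.1, -0.0, -0.9]
grip_width: 0.568
```

Call:
servo_tool:
  dp:
    - [-0.9,0,0]
    - [-1,0,0]
    - [-1,0,0]
    - [-1,-0.3,0]
    - [-1,-0.6,0]
  yaw: [0,0,0,0,0]

```text
time: 7.3
position: [0.5332, -0.3328, 0.1949]
tool_rot: [-2.221, 0.006, 2.219]
ft_force: [-0.2, 0.1, -0.2]
grip_width: 0.563
```

Call:
servo_tool:
  dp:
    - [-1,-1,0]
    - [-1,-1,0]
    - [0,-1,0]
    - [0,-1,0]
    - [0,-1,0]
  yaw: [0,0,0,0,0]

```text
time: 7.8
position: [0.5339, -0.2055, 0.2442]
tool_rot: [-2.223, 0.003, 2.219]
ft_force: [0.6, 0.2, -1.6]
grip_width: 0.571
```

Call:
servo_tool:
  dp:
    - [0,-1,0]
    - [0,-1,0]
    - [0,-1,0]
    - [0,-1,0]
    - [0,-1,0]
  yaw: [0,0,0,0,0]

```text
time: 8.3
position: [0.5341, -0.0805, 0.2439]
tool_rot: [-2.222, 0.003, 2.219]
ft_force: [0.1, 0.5, -1.6]
grip_width: 0.571
```

Call:
servo_tool:
  dp:
    - [0,-1,0]
    - [0,-1,0.3]
    - [0,-1,0.3]
    - [0,-1,0.4]
    - [0,-1,0.4]
  yaw: [0,0,0,0,0]

```text
time: 8.8
position: [0.4989, 0.0446, 0.2438]
tool_rot: [-2.222, 0.002, 2.219]
ft_force: [0.5, 0.0, -0.8]
grip_width: 0.57
```

Call:
servo_tool:
  dp:
    - [0,-1,0.4]
    - [0,-1,0.4]
    - [0,-1,0.4]
    - [0,-1,0.4]
    - [0,-1,0.4]
  yaw: [0,0,0,0,0]

```text
time: 9.3
position: [0.449, 0.1696, 0.2438]
tool_rot: [-2.223, 0.002, 2.219]
ft_force: [-0.8, 0.1, -0.8]
grip_width: 0.568
```

Call:
servo_tool:
  dp:
    - [0,-1,0.4]
    - [0,-1,0.4]
    - [0,-1,0.4]
    - [0,-1,0.4]
    - [0,-1,0.4]
  yaw: [0,0,0,0,0]

```text
time: 9.8
position: [0.3992, 0.2947, 0.2438]
tool_rot: [-2.222, 0.002, 2.219]
ft_force: [0.4, 0.2, -2.0]
grip_width: 0.566
```

Call:
servo_tool:
  dp:
    - [0,-1,0.4]
    - [0,-0.5,0.2]
    - [1,0,0]
    - [1,0,0]
    - [1,0,0]
  yaw: [0,0,0,0,0]

```text
time: 10.3
position: [0.385, 0.3314, 0.168]
tool_rot: [-2.223, 0.002, 2.219]
ft_force: [0.3, -0.7, -0.8]
grip_width: 0.569
```

```bash
python3 - <<'E'
from h import *
im,d=ctrl.get_image('top');cv2.imwrite('pics/t1.png',im[:,:,::-1]);s=ctrl.get_state();print(s['position'],np.round(s['joint_positions'],2))
E
```

```text
[0.38293398 0.32935284 0.16374621] [ 0.01  0.11 -0.81  1.85  0.09  1.22 -2.4 ]
```

View pics/t1.png

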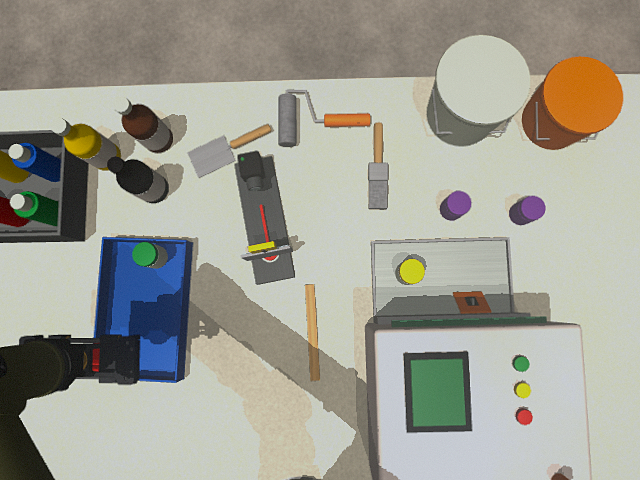

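Call:
servo_tool:
  dp:
    - [1,0,0]
    - [1,0,0]
    - [1,0,0]
    - [0.8,0,0]
    - [0.6,0,0]
  yaw: [0,0,0,0,0]

```text
time: 10.85
position: [0.3853, 0.3308, 0.0576]
tool_rot: [-2.221, 0.003, 2.22]
ft_force: [0.2, 0.4, -1.6]
grip_width: 0.571
```

Call:
servo_tool:
  dp:
    - [0.3,0,0]
    - [0.2,0,0]
    - [0.1,0,0]
    - [0,0,0]
    - [0,0,0]
  yaw: [0,0,0,0,0]

```text
time: 11.35
position: [0.3856, 0.3312, 0.0431]
tool_rot: [-2.221, 0.002, 2.219]
ft_force: [0.5, 0.3, -0.5]
grip_width: 0.569
```

Call:
servo_tool:
  dp:
    - [0.1,0,0]
    - [0.06,0,0]
    - [0,0,0]
    - [0,0,0]
    - [0,0,0]
  yaw: [0,0,0,0,0]

```text
time: 11.85
position: [0.3855, 0.3311, 0.0394]
tool_rot: [-2.221, 0.003, 2.219]
ft_force: [-1.7, -1.6, 6.0]
grip_width: 0.568
```

Contact (6 N). Release.

Call:
servo_tool:
  dp:
    - [0,0,0]
    - [0,0,0]
    - [0,0,0]
    - [0,0,0]
    - [-0.2,0,0]
  yaw: [0,0,0,0,0]
  fingers: 0.95

```text
time: 12.35
position: [0.3846, 0.3305, 0.043]
tool_rot: [-2.219, 0.003, 2.222]
ft_force: [-0.2, 0.9, 0.0]
grip_width: 0.909
```

Call:
servo_tool:
  dp:
    - [-0.6,0,0]
    - [-1,0,0]
    - [-1,0,0]
    - [-1,0,0]
    - [-1,0,0]
  yaw: [0,0,0,0,0]

```text
time: 12.85
position: [0.3851, 0.3313, 0.1609]
tool_rot: [-2.222, 0.001, 2.219]
ft_force: [-0.0, 0.9, -0.6]
grip_width: 0.949
```

Call:
servo_tool:
  dp:
    - [-1,0,0]
    - [-1,0.5,0]
    - [-1,1,0]
    - [-0.5,1,-0.3]
    - [0,1,-0.3]
  yaw: [0,0,0,0,0]

```text
time: 13.35
position: [0.4009, 0.2438, 0.2497]
tool_rot: [-2.227, -0.001, 2.214]
ft_force: [0.8, -0.1, -0.1]
grip_width: 0.95
```

Call:
servo_tool:
  dp:
    - [0,1,-0.3]
    - [0,1,-0.3]
    - [0,1,-0.3]
    - [0,1,-0.3]
    - [0,1,-0.3]
  yaw: [0,0,0,0,0]

```text
time: 13.85
position: [0.4373, 0.1177, 0.2474]
tool_rot: [-2.223, 0.002, 2.219]
ft_force: [0.0, 0.2, 0.1]
grip_width: 0.949
```

Call:
servo_tool:
  dp:
    - [0,1,-0.3]
    - [0,1,-0.3]
    - [0,1,-0.3]
    - [0,1,-0.3]
    - [0,1,-0.3]
  yaw: [0,0,0,0,0]

```text
time: 14.35
position: [0.4747, -0.0073, 0.2475]
tool_rot: [-2.223, 0.002, 2.219]
ft_force: [-0.3, 0.2, -0.1]
grip_width: 0.952
```

```bash
python3 - <<'E'
from h import *
im,d=ctrl.get_image('top');cv2.imwrite('pics/t2.png',im[:,:,::-1]);s=ctrl.get_state();print(s['position'],np.round(s['joint_positions'],2))
E
```

```text
[ 0.47555942 -0.01274248  0.24720706] [ 0.39 -0.05 -0.4   1.82 -0.02  1.37 -1.59]
```

View pics/t2.png

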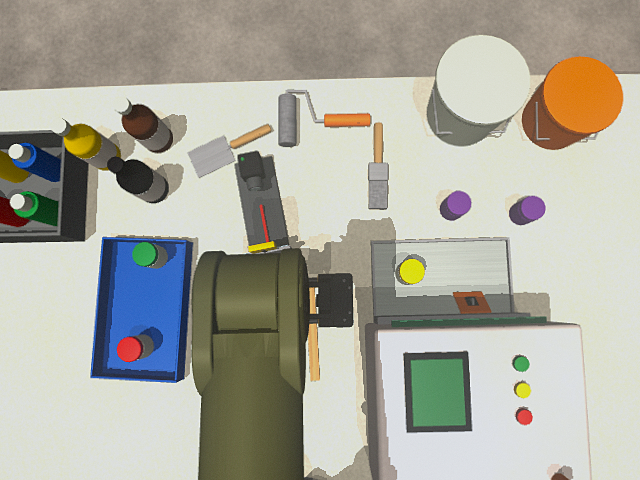

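Call:
servo_tool:
  dp:
    - [0,0.9,-0.9]
    - [0,0.9,-0.9]
    - [0,0.9,-0.4]
    - [0,0.9,0]
    - [0,1,0]
  yaw: [0,0,0,0,0]

```text
time: 14.9
position: [0.5295, -0.1218, 0.2472]
tool_rot: [-2.222, 0.0, 2.219]
ft_force: [-0.4, -0.0, -0.5]
grip_width: 0.948
```

Call:
servo_tool:
  dp:
    - [0,1,0]
    - [0,1,0]
    - [0,1,0]
    - [0,0.9,0]
    - [1,0.1,0]
  yaw: [0,0,0,0,0]

```text
time: 15.4
position: [0.5305, -0.2264, 0.2254]
tool_rot: [-2.229, 0.013, 2.212]
ft_force: [0.9, -0.1, -0.3]
grip_width: 0.949
```

Call:
servo_tool:
  dp:
    - [1,0,0]
    - [0.8,0,0]
    - [0.3,0,0]
    - [0,0,0]
    - [0,0,0]
  yaw: [0,0,0,0,0]

```text
time: 15.9
position: [0.5296, -0.2219, 0.1701]
tool_rot: [-2.223, 0.003, 2.219]
ft_force: [-0.2, 0.5, 0.1]
grip_width: 0.95
```

```bash
python3 - <<'E'
from h import *
E=ext('wrist');im,d=ctrl.get_image('wrist')
cv2.imwrite('pics/w2.png',im[:,:,::-1]);C=cloud('wrist',d,E)
h=cv2.cvtColor(im,cv2.COLOR_RGB2HSV).astype(int)
m=(abs(h[:,:,0]-29)<5)&(h[:,:,1]>150)&(h[:,:,2]>100)
P=C[m&(d>0)];print(m.sum());c,r=cv2.minEnclosingCircle((P[(P[:,2]>.072)&(P[:,2]<.1)][:,:2]*1000).astype(np.float32));print(c,r,np.median(P,0))
p=[ctrl.get_state() for _ in range(1)];print(p[0]['position'])
E
```

```text
4201
(530.7113647460938, -229.2538299560547) 24.65960121154785 [ 0.53220507 -0.22905838  0.0820134 ]
[ 0.52981721 -0.22208035  0.17030869]
```

View pics/w2.png

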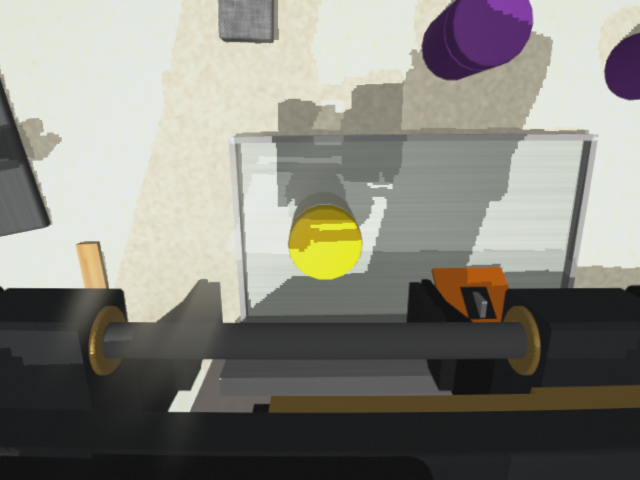

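Call:
servo_tool:
  dp:
    - [0.6,0.22,-0.05]
    - [0.9,0,0]
    - [1,0,0]
    - [1,0,0]
    - [0.8,0,0]
  yaw: [0,0,0,0,0]

```text
time: 16.45
position: [0.5296, -0.2277, 0.0592]
tool_rot: [-2.219, 0.003, 2.221]
ft_force: [-0.3, 0.1, -0.0]
grip_width: 0.952
```

Call:
servo_tool:
  dp:
    - [0.5,0,0]
    - [0.3,0,0]
    - [0.1,0,0]
    - [0,0,0]
    - [0,0,0]
  yaw: [0,0,0,0,0]

```text
time: 16.95
position: [0.5309, -0.2277, 0.0395]
tool_rot: [-2.222, 0.003, 2.219]
ft_force: [0.1, 0.7, -0.2]
grip_width: 0.945
```

Call:
servo_tool:
  dp:
    - [0,0,0]
    - [0,0,0]
    - [0,0,0]
    - [0,0,0]
    - [0,0,0]
  yaw: [0,0,0,0,0]
  fingers: 0.3

```text
time: 17.45
position: [0.5302, -0.2277, 0.0387]
tool_rot: [-2.221, 0.003, 2.22]
ft_force: [0.3, -0.9, 1.7]
grip_width: 0.577
```

Call:
servo_tool:
  dp:
    - [0,0,0]
    - [0,0,0]
    - [-0.2,0,0]
    - [-0.4,0,0]
    - [-0.6,0,0]
  yaw: [0,0,0,0,0]

```text
time: 17.95
position: [0.5294, -0.2269, 0.0687]
tool_rot: [-2.218, 0.001, 2.222]
ft_force: [0.3, -0.3, -1.8]
grip_width: 0.565
```

Call:
servo_tool:
  dp:
    - [-0.9,0,0]
    - [-1,0,0]
    - [-1,0,0]
    - [-1,-0.3,0]
    - [-1,-0.6,0]
  yaw: [0,0,0,0,0]

```text
time: 18.45
position: [0.53, -0.206, 0.1935]
tool_rot: [-2.221, 0.007, 2.218]
ft_force: [0.3, 0.9, -1.4]
grip_width: 0.57
```

Call:
servo_tool:
  dp:
    - [-1,-1,0]
    - [-1,-1,0]
    - [0,-1,0]
    - [0,-1,0]
    - [0,-1,0]
  yaw: [0,0,0,0,0]

```text
time: 18.95
position: [0.5305, -0.0787, 0.2428]
tool_rot: [-2.223, 0.003, 2.219]
ft_force: [-0.2, 0.1, -1.5]
grip_width: 0.57
```

Call:
servo_tool:
  dp:
    - [0,-1,0.2]
    - [0,-1,0.2]
    - [0,-1,0.2]
    - [0,-1,0.2]
    - [0,-1,0.2]
  yaw: [0,0,0,0,0]

```text
time: 19.45
position: [0.5054, 0.0464, 0.2425]
tool_rot: [-2.222, 0.003, 2.219]
ft_force: [0.4, -0.6, -1.3]
grip_width: 0.564
```

Call:
servo_tool:
  dp:
    - [0,-1,0.2]
    - [0,-1,0.2]
    - [0,-1,0.2]
    - [0,-1,0.2]
    - [0,-1,0.2]
  yaw: [0,0,0,0,0]

```text
time: 19.95
position: [0.4806, 0.1714, 0.2425]
tool_rot: [-2.223, 0.003, 2.219]
ft_force: [0.1, 0.4, -1.4]
grip_width: 0.57
```

Call:
servo_tool:
  dp:
    - [0,-1,0.2]
    - [0,-1,0]
    - [0,-1,0]
    - [0,-1,0]
    - [0,-1,0]
  yaw: [0,0,0,0,0]

```text
time: 20.45
position: [0.4762, 0.2963, 0.2425]
tool_rot: [-2.222, 0.003, 2.219]
ft_force: [0.9, -0.7, -1.3]
grip_width: 0.568
```

Call:
servo_tool:
  dp:
    - [0,-0.7,0]
    - [0,-0.5,0]
    - [1,0,0]
    - [1,0,0]
    - [1,0,0]
  yaw: [0,0,0,0,0]

```text
time: 20.95
position: [0.4767, 0.325, 0.1661]
tool_rot: [-2.222, 0.003, 2.219]
ft_force: [0.6, -0.3, -1.5]
grip_width: 0.568
```

Call:
servo_tool:
  dp:
    - [1,0,0]
    - [1,0,0]
    - [1,0,0]
    - [0.8,0,0]
    - [0.6,0,0]
  yaw: [0,0,0,0,0]

```text
time: 21.45
position: [0.4764, 0.3244, 0.0552]
tool_rot: [-2.22, 0.005, 2.221]
ft_force: [0.8, 0.5, -0.6]
grip_width: 0.567
```

Call:
servo_tool:
  dp:
    - [0.3,0,0]
    - [0.2,0,0]
    - [0.1,0,0]
    - [0,0,0]
    - [0,0,0]
  yaw: [0,0,0,0,0]

```text
time: 21.95
position: [0.4768, 0.3255, 0.0417]
tool_rot: [-2.221, 0.002, 2.219]
ft_force: [0.0, -0.8, -1.8]
grip_width: 0.566
```

Call:
servo_tool:
  dp:
    - [0.1,0,0]
    - [0.05,0,0]
    - [0,0,0]
    - [0,0,0]
    - [0,0,0]
  yaw: [0,0,0,0,0]

```text
time: 22.45
position: [0.4766, 0.3253, 0.0376]
tool_rot: [-2.221, 0.003, 2.22]
ft_force: [-0.8, -0.8, 2.1]
grip_width: 0.571
```

Call:
servo_tool:
  dp:
    - [0,0,0]
    - [0,0,0]
    - [0,0,0]
    - [0,0,0]
    - [-0.2,0,0]
  yaw: [0,0,0,0,0]
  fingers: 0.95

```text
time: 22.95
position: [0.4758, 0.3249, 0.0417]
tool_rot: [-2.219, 0.003, 2.222]
ft_force: [-0.3, 0.4, 0.2]
grip_width: 0.909
```

Call:
servo_tool:
  dp:
    - [-0.6,0,0]
    - [-1,0,0]
    - [-1,0,0]
    - [-1,0,0]
    - [-1,0,0]
  yaw: [0,0,0,0,0]

```text
time: 23.45
position: [0.4765, 0.3255, 0.1597]
tool_rot: [-2.222, 0.002, 2.219]
ft_force: [1.2, 0.0, -0.9]
grip_width: 0.951
```

Call:
servo_tool:
  dp:
    - [-1,0,0]
    - [-1,0,0]
    - [-1,0,0]
    - [-1,0,0]
    - [0,0,0]
  yaw: [0,-0.5,-1,-1,-1]

```text
time: 23.95
position: [0.4776, 0.327, 0.2627]
tool_rot: [2.029, 0.38, -2.013]
ft_force: [0.1, -0.3, -0.1]
grip_width: 0.947
```

Call:
servo_tool:
  dp:
    - [0,0,0]
    - [0,0,0]
    - [0,0,0]
    - [0,0,0]
    - [0,0,0]
  yaw: [-1,-1,-1,-1,-1]

```text
time: 24.45
position: [0.4762, 0.3255, 0.2587]
tool_rot: [1.69, 0.808, -1.687]
ft_force: [0.3, -0.4, -0.3]
grip_width: 0.948
```

Call:
servo_tool:
  dp:
    - [0,0,0]
    - [0,0,0]
    - [0,0,0]
    - [0,0,0]
    - [0,0,0]
  yaw: [-1,-1,-1,-1,-1]

```text
time: 24.95
position: [0.4762, 0.3255, 0.2587]
tool_rot: [1.323, 1.131, -1.321]
ft_force: [-0.5, -0.6, -0.3]
grip_width: 0.95
```

Call:
servo_tool:
  dp:
    - [0,0,0]
    - [0,0,0]
    - [0,0,0]
    - [0,0,0]
    - [0,0,0]
  yaw: [-1,-1,-0.8,-0.4,0]

```text
time: 25.45
position: [0.4763, 0.3254, 0.2585]
tool_rot: [1.079, 1.287, -1.078]
ft_force: [-0.3, 0.2, -0.4]
grip_width: 0.95
```

```bash
python3 - <<'E'
from h import *
s=ctrl.get_state();M=R.from_rotvec(s['tool_rot']).as_matrix();print(s['position'],np.round(s['joint_positions'],2));print(M.round(3),np.degrees(np.arctan2(M[1,1],M[0,1])))
dlt=np.array([.5775,.0604,s['position'][2]])-s['position'];print('units',M.T@dlt/.025)
im,d=ctrl.get_image('top');cv2.imwrite('pics/t3.png',im[:,:,::-1])
E
```

```text
[0.4763352  0.32542273 0.25847333] [ 0.14  0.26 -0.93  1.56  0.21  1.43 -0.63]
[[ 0.001  0.985  0.175]
 [ 0.     0.175 -0.985]
 [-1.     0.001 -0.   ]] 10.085927887537316
units [1.49576708e-03 2.12757164e+00 1.11457444e+01]
```

View pics/t3.png

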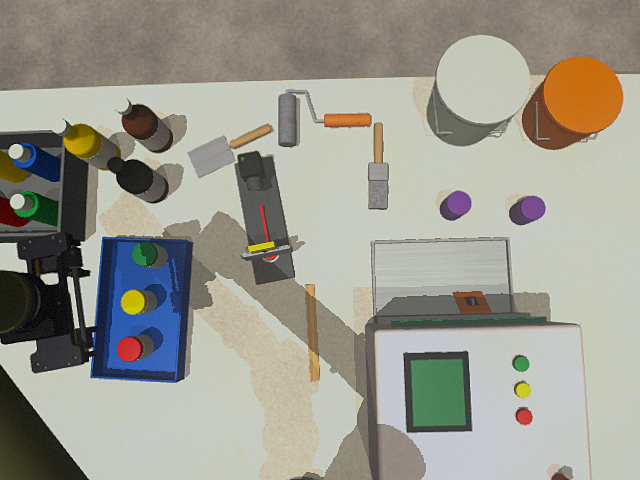

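Call:
servo_tool:
  dp:
    - [0,0.2,0.9]
    - [0,0.2,1]
    - [0,0.2,1]
    - [0,0.2,1]
    - [0,0.2,1]
  yaw: [-0.06,0,0,0,0]
  fingers: 0.6

```text
time: 26.0
position: [0.5233, 0.2084, 0.258]
tool_rot: [1.075, 1.289, -1.074]
ft_force: [-0.2, -0.2, 0.4]
grip_width: 0.627
```

Call:
servo_tool:
  dp:
    - [0,0.2,1]
    - [0,0.2,1]
    - [0,0.2,1]
    - [0,0.2,1]
    - [0,0.2,0.9]
  yaw: [0,0,0,0,0]

```text
time: 26.5
position: [0.5702, 0.0919, 0.258]
tool_rot: [1.075, 1.288, -1.075]
ft_force: [-0.3, 0.1, 0.4]
grip_width: 0.6
```

Call:
servo_tool:
  dp:
    - [0,0.1,0.9]
    - [0,0,0.45]
    - [0,0,0]
    - [0,0,0]
    - [0,0,0]
  yaw: [0,0,0,0,0]

```text
time: 27.0
position: [0.5779, 0.0624, 0.2576]
tool_rot: [1.073, 1.291, -1.072]
ft_force: [-0.7, -0.0, 0.2]
grip_width: 0.597
```

```bash
python3 - <<'E'
from h import *
E=ext('wrist');im,d=ctrl.get_image('wrist')
cv2.imwrite('pics/w3.png',im[:,:,::-1]);C=cloud('wrist',d,E)
h=cv2.cvtColor(im,cv2.COLOR_RGB2HSV).astype(int)
m=(abs(h[:,:,0]-27)<7)&(h[:,:,1]>140)&(h[:,:,2]>90)&(d>0)&(C[:,:,2]>.125)&(C[:,:,2]<.16)
P=C[m];print(m.sum(),P.mean(0));r=cv2.minAreaRect((P[:,:2]*1000).astype(np.float32));print(r)
s=ctrl.get_state();M=R.from_rotvec(s['tool_rot']).as_matrix();print(s['position'],np.degrees(np.arctan2(M[1,1],M[0,1])),np.round(s['joint_positions'],2))
for t in ([.5775,.0604],np.array(r[0])/1000):
    dl=np.array([t[0],t[1],.104])-s['position'];print('units',(M.T@dl/.025).round(2))
E
```

```text
1064 [0.57641    0.06099501 0.14044684]
((576.88232421875, 59.128692626953125), (11.053851127624512, 49.262210845947266), 10.155282974243164)
[0.57789274 0.06233721 0.25753292] 10.566654544034735 [ 0.51  0.24 -0.78  1.55  0.17  1.42 -0.1 ]
units [ 6.14 -0.03  0.07]
units [ 6.14 -0.06  0.12]
```

View pics/w3.png

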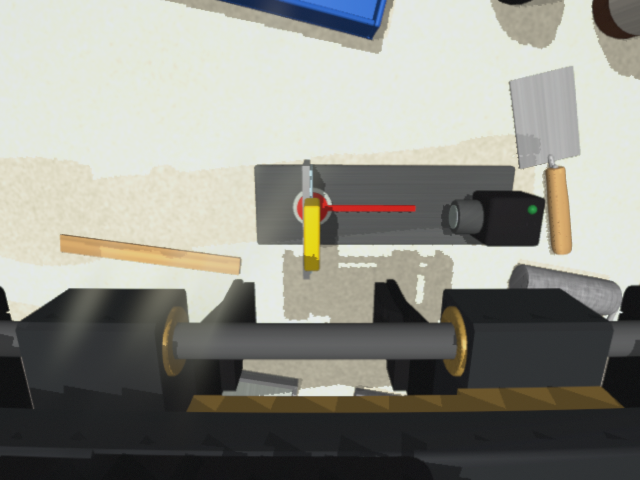

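Call:
servo_tool:
  dp:
    - [1,-0.04,0.09]
    - [1,0,0]
    - [1,0,0]
    - [1,0,0]
    - [0.8,0,0]
  yaw: [0,0,0,0,0]

```text
time: 27.55
position: [0.577, 0.0592, 0.136]
tool_rot: [1.073, 1.291, -1.073]
ft_force: [1.1, 0.2, 0.3]
grip_width: 0.601
```

Call:
servo_tool:
  dp:
    - [0.6,0,0]
    - [0.4,0,0]
    - [0.2,0,0]
    - [0,0,0]
    - [0,0,0]
  yaw: [0,0,0,0,0]

```text
time: 28.05
position: [0.5783, 0.0583, 0.1081]
tool_rot: [1.075, 1.289, -1.073]
ft_force: [1.0, -0.2, 0.2]
grip_width: 0.6
```

Call:
servo_tool:
  dp:
    - [0,0,0]
    - [0,0,0]
    - [0,0,0]
    - [0,0,0]
    - [0,0,0]
  yaw: [0,0,0,0,0]
  fingers: 0.0
  grip_force: 20

```text
time: 28.55
position: [0.5778, 0.0581, 0.1074]
tool_rot: [1.074, 1.29, -1.074]
ft_force: [0.2, -0.1, -0.5]
grip_width: 0.23
```

Call:
servo_tool:
  dp:
    - [0,0,0]
    - [0,0,0]
    - [0,0,0]
    - [0,0,0]
    - [0,0,0]
  yaw: [0,0,0,0,0]

```text
time: 29.05
position: [0.5768, 0.0579, 0.1072]
tool_rot: [1.073, 1.291, -1.076]
ft_force: [-6.2, -0.9, 4.1]
grip_width: 0.149
```

Call:
servo_tool:
  dp:
    - [0,0,0]
    - [0,0,0]
    - [0,0,0]
    - [0,0,0]
    - [0,0,0]
  yaw: [0.4,0.6,0.7,0.7,0.6]

```text
time: 29.55
position: [0.5766, 0.0579, 0.1072]
tool_rot: [1.306, 1.143, -1.31]
ft_force: [-6.3, -1.5, 4.0]
grip_width: 0.157
```

Call:
servo_tool:
  dp:
    - [0,0,0]
    - [0,0,0]
    - [0,0,0]
    - [0,0,0]
    - [0,0,0]
  yaw: [0.7,0.7,0.7,0.7,0.7]

```text
time: 30.05
position: [0.5764, 0.058, 0.1072]
tool_rot: [1.566, 0.93, -1.571]
ft_force: [-6.1, -0.9, 4.8]
grip_width: 0.151
```

Call:
servo_tool:
  dp:
    - [0,0,0]
    - [0,0,0]
    - [0,0,0]
    - [0,0,0]
    - [0,0,0]
  yaw: [0.7,0.7,0.6,0.4,0]

```text
time: 30.55
position: [0.5763, 0.0581, 0.1072]
tool_rot: [1.734, 0.756, -1.74]
ft_force: [-7.0, -0.6, 4.6]
grip_width: 0.151
```

```bash
cat > chk.py <<'E'
from h import *
import sys
n=sys.argv[1]
s=ctrl.get_state();M=R.from_rotvec(s['tool_rot']).as_matrix();print(s['position'],'tool y',np.degrees(np.arctan2(M[1,1],M[0,1])),np.round(s['joint_positions'],2),s['ft_force'],s['grip_width'],s['time'])
for c in ['top','scene','wrist']:
    E=ext(c);im,d=ctrl.get_image(c);cv2.imwrite(f'pics/{c}{n}.png',im[:,:,::-1]);np.savez(f'{c}{n}.npz',im=im,d=d,T=E[2])
    h=cv2.cvtColor(im,cv2.COLOR_RGB2HSV).astype(int);C=cloud(c,d,E)
    m=((h[:,:,0]<5)|(h[:,:,0]>174))&(h[:,:,1]>140)&(h[:,:,2]>60)&(d>0)&(abs(C[:,:,2]-.02)<.015)&(np.hypot(C[:,:,0]-.5775,C[:,:,1]-.0604)<.125)&(np.hypot(C[:,:,0]-.5775,C[:,:,1]-.0604)>.035)
    P=C[m][:,:2];v,u=np.nonzero(m)
    if len(P)>10:
        p=P.mean(0); a=np.degrees(np.arctan2(P[:,1]-.0604,P[:,0]-.5775));w,V=np.linalg.eigh(np.cov(P.T));dr=V[:,1]*np.sign(V[:,1]@(p-[.5775,.0604]))
        print(c,len(P),'needle ang from axis',np.median(a),'fit dir',np.degrees(np.arctan2(dr[1],dr[0])),'px',u.mean(),v.mean(),'mean',p)
E
python3 chk.py A
```

```text
[0.57630531 0.05809084 0.10718458] tool y -43.0061971101396 [ 0.36  0.32 -0.6   1.75  0.19  1.14 -1.05] [-6.95799687 -0.64661199  4.59997765] 0.15146965302994958 30.55
top 92 needle ang from axis -95.15875603194051 fit dir -95.18322646533063 px 301.9782608695652 254.80434782608697 mean [ 0.57135207 -0.00845079]
scene 49 needle ang from axis -94.4203917022455 fit dir -93.48180348020334 px 332.8979591836735 252.3469387755102 mean [ 0.57153102 -0.00596543]
wrist 89 needle ang from axis -94.61846023857387 fit dir -109.92151649430144 px 357.40449438202245 296.6629213483146 mean [0.57359562 0.01215958]
```

View pics/topA.png

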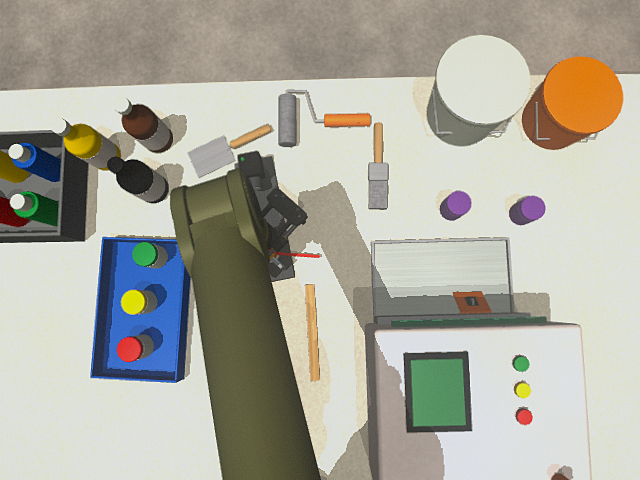

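View pics/sceneA.png

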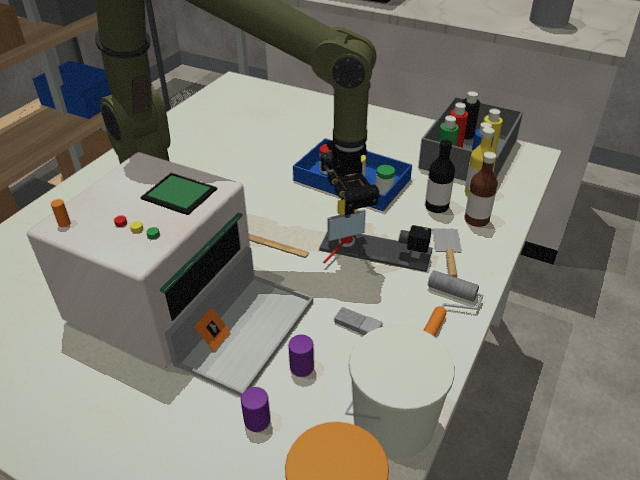

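View pics/wristA.png

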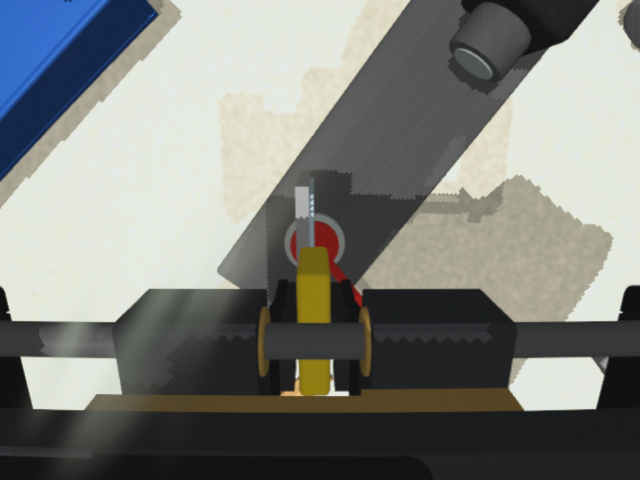

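```bash
python3 - <<'E'
from h import *
for c in ['top','scene']:
    Z=np.load(c+'A.npz');im,d=Z['im'],Z['d'];C=cloud(c,d);h=cv2.cvtColor(im,cv2.COLOR_RGB2HSV).astype(int)
    m=(h[:,:,0]>5)&(h[:,:,0]<18)&(h[:,:,1]>140)&(d>0)&(abs(C[:,:,0]-.468)<.04)&(abs(C[:,:,1]+.351)<.06)&(C[:,:,2]<.09)
    m=cv2.morphologyEx(m.astype(np.uint8),cv2.MORPH_CLOSE,np.ones((9,9)))>0
    v,u=np.nonzero(m);P=C[m];P=P[P[:,2]<.09]
    cc=max(cv2.findContours(m.astype(np.uint8),0,2)[0],key=cv2.contourArea);mo=cv2.moments(cc);q=[mo['m10']/mo['m00'],mo['m01']/mo['m00']]
    S=atz(c,[q],.006+.035*np.cos(.6))[0];print(c,len(u),q,S,P.mean(0),np.percentile(P,[1,99],axis=0).round(3).tolist())
    for p in (S,P.mean(0)): print('ang',np.degrees(np.arctan2(p[1]-.0604,p[0]-.5775)))
E
```

```text
top 529 [471.5980650835532, 302.0853122251539] [ 0.46774441 -0.35335684  0.03488675] [ 0.46775176 -0.35111573  0.04214233] [[0.448, -0.38, 0.01], [0.489, -0.322, 0.07]]
ang -104.85646217562879
ang -104.93280956333011
scene 828 [211.84237396298658, 328.6111465645607] [ 0.46615626 -0.35330635  0.03488675] [ 0.46928693 -0.35642875  0.03959397] [[0.447, -0.385, 0.01], [0.49, -0.325, 0.067]]
ang -105.06348529435573
ang -104.55330461174252
```

Call:
servo_tool:
  dp:
    - [0,0,0]
    - [0,0,0]
    - [0,0,0]
    - [0,0,0]
    - [0,0,0]
  yaw: [0.3,0.3,0.18,0,0]

```text
time: 31.2
position: [0.5763, 0.0581, 0.1072]
tool_rot: [1.787, 0.694, -1.793]
ft_force: [-6.3, 0.4, 5.3]
grip_width: 0.155
```

```bash
python3 chk.py B; python3 - <<'E'
from h import *
Z=np.load('topB.npz');im=Z['im'];
# pixel-space needle fit
h=cv2.cvtColor(im,cv2.COLOR_RGB2HSV).astype(int)
m=((h[:,:,0]<6)|(h[:,:,0]>172))&(h[:,:,1]>140);m[:235]=0;m[285:]=0;m[:,:278]=0;m[:,340:]=0
v,u=np.nonzero(m);W=atz('top',np.c_[u,v],.022);
vx,vy,x,y=cv2.fitLine((W[:,:2]).astype(np.float32),cv2.DIST_L2,0,0,0)[:,0];print(len(u),np.degrees(np.arctan2(vy,vx)),'y at x? dist from axis',(x-.5775)*vy-(y-.0604)*vx)
print('ang from axis',np.degrees(np.arctan2(W[:,1].mean()-.0604,W[:,0].mean()-.5775)))
cv2.imwrite('pics/cropB.png',cv2.resize(im[200:330,230:520,::-1],None,fx=2.7,fy=2.7,interpolation=cv2.INTER_CUBIC))
E
```

```text
[0.57627379 0.05811527 0.10718371] tool y -47.63012362349428 [ 0.36  0.31 -0.59  1.75  0.19  1.14 -1.12] [-6.3390386   0.399035    5.28493741] 0.15454381647233092 31.2
top 91 needle ang from axis -104.31484231160381 fit dir -104.32665220398965 px 301.6263736263736 260.13186813186815 mean [ 0.56017218 -0.00759459]
scene 55 needle ang from axis -104.39293339940114 fit dir -104.04358582140532 px 329.0181818181818 251.1090909090909 mean [ 0.5605818  -0.00521722]
wrist 11 needle ang from axis -101.73554528862353 fit dir -100.1832211078909 px 358.90909090909093 303.72727272727275 mean [0.56671869 0.00815687]
115 75.68329 y at x? dist from axis -1.580827e-05
ang from axis -104.33140805316948
```

View pics/cropB.png

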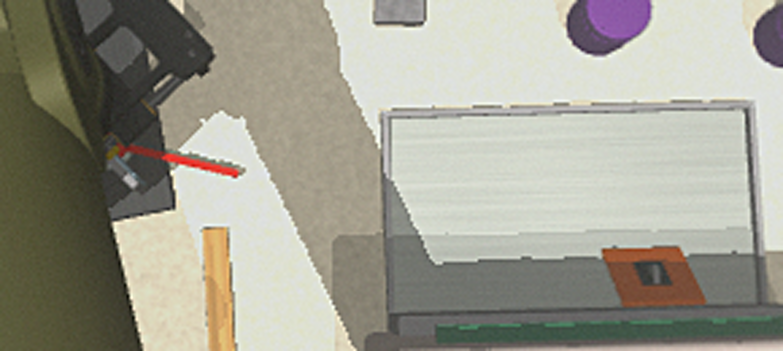

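Call:
servo_tool:
  dp:
    - [0,0,0]
    - [0,0,0]
    - [0,0,0]
    - [0,0,0]
    - [0,0,0]
  yaw: [0.05,0,0,0,0]

```text
time: 31.85
position: [0.5763, 0.0581, 0.1072]
tool_rot: [1.79, 0.69, -1.797]
ft_force: [-6.7, -0.6, 5.3]
grip_width: 0.15
```

Call:
servo_tool:
  dp:
    - [0,0,0]
    - [0,0,0]
    - [0,0,0]
    - [0,0,0]
    - [0,0,0]
  yaw: [0,0,0,0,0]

```text
time: 32.35
position: [0.5763, 0.0581, 0.1072]
tool_rot: [1.791, 0.69, -1.797]
ft_force: [-7.1, -0.8, 5.7]
grip_width: 0.152
```

```bash
python3 chk.py C; python3 - <<'E'
from h import *
Z=np.load('topC.npz');im=Z['im'];d=Z['d'];C=cloud('top',d)
for n,b in dict(red=[115,330,145,365],yel=[118,287,148,318],green=[128,240,162,270]).items():
    P=C[b[1]:b[3],b[0]:b[2]].reshape(-1,3);P=P[P[:,2]>.072];print(n,np.median(P,0).round(3),P[:,2].std().round(4))
E
```

```text
[0.57629076 0.05812637 0.10719058] tool y -47.92925692532748 [ 0.35  0.31 -0.59  1.75  0.19  1.14 -1.13] [-7.06733801 -0.80304435  5.70308975] 0.1524124181820544 32.35
top 96 needle ang from axis -104.97482741961377 fit dir -104.8559971155899 px 301.5 260.5 mean [ 0.55940995 -0.00731882]
scene 58 needle ang from axis -103.78998573314205 fit dir -103.39725325833106 px 328.91379310344826 250.8793103448276 mean [ 0.56050755 -0.00560808]
red [0.385 0.33  0.08 ] 0.0723
yel [0.477 0.325 0.08 ] 0.0864
green [0.573 0.305 0.081] 0.0861
```

View pics/sceneC.png

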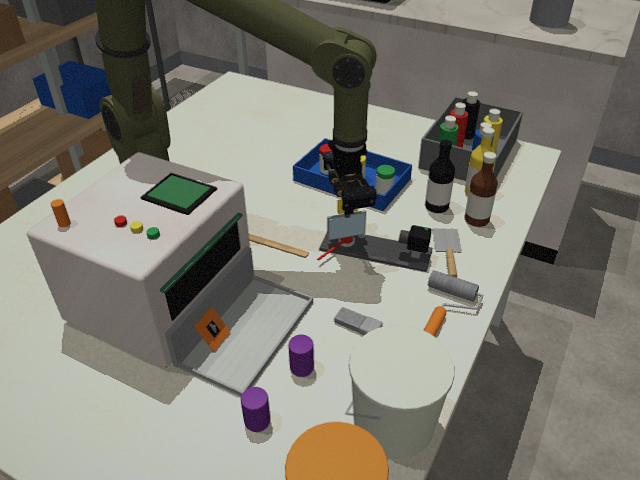

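The picture shows the needle at about (330,251) pointing at the marker at (212,329). The tubs stand in the tote and the tray is empty. Handing in.

```bash
python3 -c "
from bench import ctrl
print(ctrl.close_job(), ctrl.get_state()['time'])"
```

```text
the job is handed in; nothing more can be done
the job is handed in; nothing more can be done
```

I moved the red and yellow tubs from the tray into the tote. They stand upright in a row with the green one, 92 mm apart, with the yellow about 98 mm from the green. I then gripped the mirror, turned it clockwise about 58°, and handed the job in at about 32.5 s while still holding it.

- **Needle:** in the top view it points at -104.9° to -105.0°, against -104.9° for the marker's middle. The scene camera, which sees the needle small and at a slant, read -103.4° to -103.8°. It put the marker at -104.6° to -105.1°, so the two views disagree by about 1°. I trusted the top view.
- **Tray and tote:** the last pictures show the tray empty, and all three lids measure about 80 mm above the table, the height of an upright tub.
- **Everything else:** I did not touch the purple look-alikes, bottle, brush or stick, and they look unmoved.
- **Forces:** the arm held about 9 N sideways and upward on the mirror grip at the end. The highest reading was about 9 N.

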